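# Set the length stop of a slicing board to the red mark

### The arm

A 6-joint arm with a two-finger parallel gripper is mounted at the origin on a cart in front of the work surface, level with it; the furniture and walls round the work are solid. World frame = base frame: x ahead of the robot, y to its left, z up, the work surface at z = 0. Lengths are in mm, angles in rad, forces in N, time in s.
With the tool pointing down it reaches from about 300 to 750 mm from the base axis. Payload 8.5 kg.
Tool frame: the origin (TCP) lies midway between the tips of the shut fingers; the grasp point (between the pads) lies 19 mm behind it; z points along the fingers, x is the direction in which the jaws open and shut, and the axes are right-handed (so a half turn about z gives the same grasp; the last joint's range is limited). The gripper opens to 85 mm and grips with 20 to 120 N. Pads are 22 mm wide; open, the fingers measure 114 mm over their backs; the gripper's body (76 mm by 85 mm) begins 54 mm behind the grasp point. The pads swing forward as they close: fully open they stand 13 mm farther back than shut.
Start: joints at [0.984, 0.381, 1.297, -0, 1.464, -0.215], TCP at [199.801, 512.406, 231.322] pointing down, gripper open.
Joint ranges: [-3.11, 3.11], [-0.89, 2.33], [0.22, 2.48], [-1.42, 4.56], [0.17, 2.85], [-2.88, 2.88]. Speed limits (rad/s): [2.39, 2.39, 3.14, 3.14, 3.14, 3.14].

### API

Orientations are given as a unit quaternion [w, x, y, z].
In Python, from station import read_state, optics, job gives the robot as it stands.
- The arm moves only by the shell command python3 -m creep 'ROWS' [FORCE]. ROWS is JSON, a list of rows, each a list of 3 entries, a list of its own where there are three numbers: the shift along the tool's x, y, z in m, then the turn about the tool's z in degrees, then the closure in counts, from 0 (fully open) to 255 (shut). A call has 1 to 10 rows; each row is the pose to reach, as a shift and turn from the pose commanded when the call began, along the tool's axes at that moment; what a row does not reach only later rows make up. A row lasts 1/12 s, in which the tool goes at most 41.7 mm and 7.16 degrees, less where a joint would pass 70% of its speed; a pose out of reach is approached as far as the arm can. A call with a gripper value outside its range is refused whole. The fingers move at their own pace and stop on an object; FORCE is the grip in N (left out, the last holds). Time passes only in rows, so rows that repeat a pose let the fingers close. It gives the time, the measured TCP pose, the force and the opening at its end, in the units of the state.
- read_state(): the state, without advancing time (a new reading comes with each control period).
- optics.capture(name): name is "side" or "top"; returns a dict with "image" (400x640x3 uint8, red, green, blue), "z_map" (400x640 float32, mm along the optical axis (not along the pixel's ray), 0 where there is no reading), "intrinsics" (3x3 intrinsics, pixels), "view" (4x4, takes a point from world to camera coordinates). Camera axes: x right, y up, looking along -z (the intrinsics and any distortion apply to the point x, -y, -z); pixel columns grow to the right and rows downward; lengths in mm; the calibration is good to about 2 mm. A picture is of the moment at which its call begins.
- job.sign_off(): hands the job in, once; it reports no verdict.
The state is a dict: "time": time; "joints": joint angles; "joint_vel": joint speeds; "effort": joint torques, N m; "eef_pos": TCP position; "eef_rot": TCP orientation; "ft_force": force on the tool from outside, world axes, zero at the start; "ft_torque": the same for the moment, N m; "width": finger opening in mm.
Only numpy, scipy, OpenCV 4.12 (cv2) and the standard library are available. Lean on these libraries where they do the work, as an engineer would, in place of code of your own. Each camera call takes 0.05 s, during which the arm holds its last target.

### The job

Push the sliding length stop of the slicing board along its rail, with a fingertip against the side of its orange tab and without pinching it, until it clicks into the notch that belongs to the red stud. Leave it resting in that notch, and leave the things standing around the board where they are.

Things in the scene. Friction and masses are not known exactly. Their poses are not given: they have to be found in the camera images.
- board: Light wooden slicing board, fixed, 170 (x) x 340 (y) x 20 mm high. Origin: centre of its underside, on the worktop. Its y axis runs along the rail towards the robot's left, z is up, its -x edge is nearest the robot. A dark line runs across it from each notch of the rail to that notch's coloured stud on the far edge
- rail_mid (a point): Middle of the top of the aluminium rail (16 mm wide, 300 mm long along board y, at board x = -60 mm, 30 mm over the worktop). Axes as the board's. Three notches at y = -40, +20, +80 mm; each is the gap between two cross ridges 2.5 mm high with crests 5 mm either side of the notch's centre
- stop (a joint): Travel of the stop along the rail, 0 to 0.24 m, growing along board +y (to the robot's left); starts at 0 to 0.045; notches at 0.08, 0.14, 0.20. It cannot be lifted; under 1 N of friction, 4 to 9 N over a ridge, in or out; it can balance on a crest. Just past the crest a spring snaps it to the notch's centre and the push drops to nothing. It may be pushed either way and through unwanted notches
- stop_tab (a point): Centre of the stop's orange tab, an upright plate 30 (board x) x 12 (board y, along the rail) x 38 mm high; this point is 60 mm over the worktop, the tab's top 79, its foot 42, on a black carriage 34 (x) x 40 mm (y). Axes as the board's. A steel fence 6 mm thick, top 56 mm over the worktop, runs from the carriage in +x across the board
- stop_tip (a point): Far end of the stop's steel fence, at the level of the board's top, 118 mm in board x from stop_tab, same board y. Axes as the board's. The stop is in a notch when this point has the same board y as that notch's stud (it then stands 14 mm in front of the stud's centre)
- red_stud: Red round stud, 18 mm in diameter, 4 mm high, fixed on the board's far edge (board x = +72 mm) at the same board y as the centre of the wanted notch. Which of the three notches it marks changes from start to start. Origin: centre of its underside, 20 mm over the worktop
- yellow_stud: Yellow stud, same size, marks another notch
- blue_stud: Blue stud, same size, marks another notch
- ramekin: White ramekin, 73 mm in diameter, 41 mm high, loose, beside the right end of the board. Origin: centre of its underside
- glass: Small glass, 46 mm in diameter, 59 mm high, loose, beside the left end of the board. Origin: centre of its underside
- lemon: Lemon, 77 x 51 x 52 mm, loose, left of the board. Origin: its underside
- garlic: Garlic bulb, 60 mm wide, 59 mm high, loose, left of the board. Origin: its underside
- mug: Blue mug, 58 mm wide (82 with its handle), 49 mm high, loose, far left. Origin: centre of its underside

How it is judged:
By the outcome, as a careful person would: the job done as asked, in the order asked, and still so for the second after the job is handed in, with the robot touching nothing.
It also fails if it takes over 42 s, if anything falls off the work surface, if the arm or the gripper's body presses on something with over 40 N, if the wrist force passes 120 N, or if a joint passes its speed limit or range.

## Working session

There is one attempt and no reset: what is moved stays moved. The work goes in short steps, Python scripts to look and compute and a shell command to move; the robot and the scene stay as the last step left them, time stands still between calls to the robot, and variables do not carry over. Pictures are saved under pics/ and viewed, and the job is handed in when it is done.

```bash
mkdir -p pics; ls; python3 - <<'E'
from station import read_state, optics
import cv2,numpy as np
s=read_state();print(s)
for n in("side","top"):
    c=optics.capture(n);cv2.imwrite(f"pics/{n}0.png",c["image"][:,:,::-1]);np.savez(f"{n}0.npz",**c)
    print(c["intrinsics"],c["view"],[k for k in c])
E
```

```text
pics
{'time': 0.0, 'joints': array([ 9.83684257e-01,  3.81219367e-01,  1.29826800e+00, -4.42320416e-06,
        1.46361890e+00, -2.15311288e-01]), 'joint_vel': array([-0.00038021, -0.00073583, -0.00056897, -0.00022765, -0.00170864,
        0.00101984]), 'effort': array([ 7.36544735e-04, -4.48464060e+01, -2.31277066e+01, -2.41595835e-04,
        4.81680952e-03, -2.36108298e-05]), 'eef_pos': array([199.65104711, 512.16269445, 230.69679794]), 'eef_rot': array([ 2.85693141e-04,  8.25618719e-01,  5.64227931e-01, -7.00813458e-04]), 'ft_force': array([-0.12850027,  0.28003442, -0.12884823]), 'ft_torque': array([-0.06836427, -0.0084225 ,  0.03069484]), 'width': 85.47790408932708}
[[459.70082125   0.         317.22357222]
 [  0.         459.70082125 193.18576497]
 [  0.           0.           1.        ]] [[-9.99146217e-01  4.12844488e-02  1.55928024e-03  5.34796466e+02]
 [-2.00549448e-02 -5.17665846e-01  8.55347807e-01 -6.46484231e+01]
 [ 3.61197489e-02  8.54586254e-01  5.18051829e-01 -1.46286426e+03]
 [ 0.00000000e+00  0.00000000e+00  0.00000000e+00  1.00000000e+00]] ['image', 'z_map', 'intrinsics', 'view']
[[456.15041713   0.         320.90050593]
 [  0.         456.15041713 201.12230809]
 [  0.           0.           1.        ]] [[-1.99509303e-02 -9.99792132e-01 -4.20148781e-03 -4.59185060e+01]
 [ 9.76298025e-01 -2.03875785e-02  2.15468125e-01 -5.51260517e+02]
 [-2.15508995e-01  1.96885296e-04  9.76501835e-01 -1.42571818e+03]
 [ 0.00000000e+00  0.00000000e+00  0.00000000e+00  1.00000000e+00]] ['image', 'z_map', 'intrinsics', 'view']
```

View pics/top0.png

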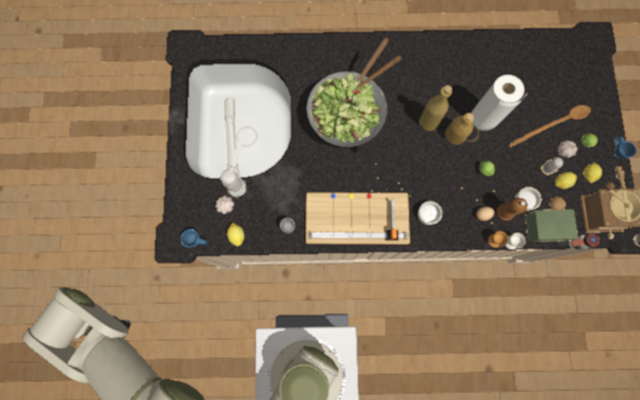

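View pics/side0.png

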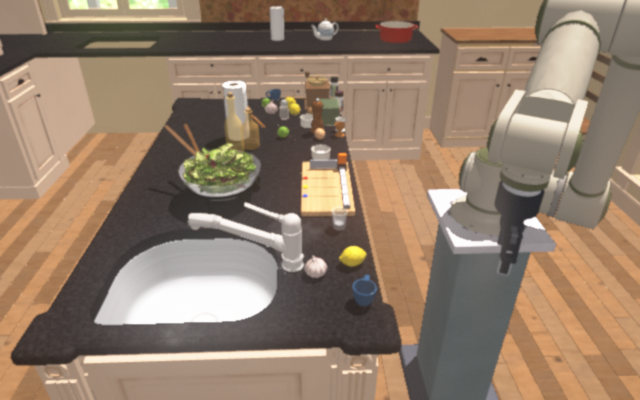

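The top view shows the board at columns 306–410, rows 193–243. The studs are blue at (333,196), yellow at (351,196) and red at (369,196), and the orange tab is near (394,234). The red stud is the rightmost one. Next I'll measure these.

```bash
cat > h.py <<'E'
import numpy as np,cv2
def ray(c,u,v,z):
    K=c["intrinsics"];V=c["view"];R=V[:3,:3];o=-R.T@V[:3,3]
    d=np.linalg.inv(K)@[u,v,1];d=R.T@np.array([d[0],-d[1],-d[2]])
    return o+d*(z-o[2])/d[2]
def pix(c,p):
    q=c["view"][:3,:3]@p+c["view"][:3,3];q=c["intrinsics"]@[q[0],-q[1],-q[2]];return q[:2]/q[2]
def blobs(c,lo,hi,roi,zs,mn=3):
    hsv=cv2.cvtColor(np.ascontiguousarray(c["image"]),cv2.COLOR_RGB2HSV)
    m=cv2.inRange(hsv,lo,hi);M=np.zeros_like(m);x0,x1,y0,y1=roi;M[y0:y1,x0:x1]=m[y0:y1,x0:x1]
    n,l,st,ce=cv2.connectedComponentsWithStats(M)
    return [(st[i].tolist(),ce[i].round(2),ray(c,*ce[i],zs).round(1)) for i in range(1,n) if st[i][4]>=mn]
col=dict(red=((0,150,90),(6,255,255)),red2=((172,150,90),(180,255,255)),yellow=((22,150,120),(32,255,255)),blue=((105,120,60),(130,255,255)),orange=((7,190,120),(18,255,255)))
E
python3 - <<'E'
from h import *
for n,roi in(("top",(300,420,185,250)),("side",(295,365,145,220))):
    c=dict(np.load(n+"0.npz"))
    for k,(a,b) in col.items():
        for r in blobs(c,a,b,roi,24 if k!='orange' else (79 if n=='top' else 60)):print(n,k,*r)
    x0,x1,y0,y1=roi
    im=c["image"][y0:y1,x0:x1,::-1];f=min(800//(x1-x0),600//(y1-y0))
    cv2.imwrite(f"pics/{n}0z.png",cv2.resize(im,None,fx=f,fy=f,interpolation=cv2.INTER_NEAREST))
E
```

```text
top red [367, 193, 4, 5, 13] [368.77 195.46] [ 574.2 -217.7   24. ]
top yellow [349, 193, 4, 5, 13] [350.62 195.15] [ 576.5 -157.    24. ]
top blue [332, 194, 3, 4, 8] [333.  195.5] [576.6 -98.   24. ]
top orange [391, 230, 3, 9, 17] [391.76 234.24] [ 434.1 -279.    79. ]
side red [304, 177, 3, 2, 5] [305.2 177.6] [ 568.7 -212.8   24. ]
side yellow [303, 185, 4, 3, 8] [304.75 186.25] [ 571.4 -152.8   24. ]
side orange [339, 154, 7, 3, 15] [342.07 154.6 ] [ 431.1 -315.8   60. ]
```

```bash
sleep 1; ls pics
```

```text
side0.png
side0z.png
top0.png
top0z.png
```

View pics/top0z.png

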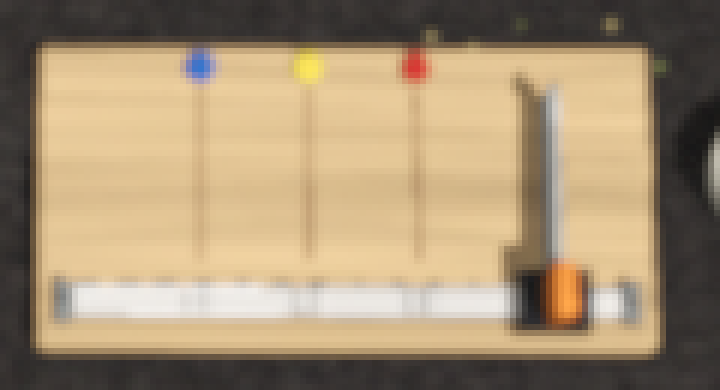

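View pics/side0z.png

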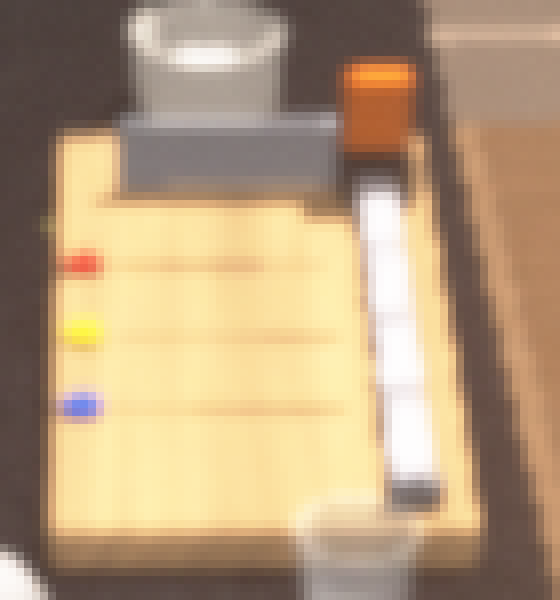

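```bash
python3 - <<'E'
from h import *
c=dict(np.load("top0.npz"));s=dict(np.load("side0.npz"))
for a in[((3,120,80),(20,255,255)),((3,170,80),(20,255,255))]:
  for r in blobs(c,*a,(380,405,222,245),79):print("tab",*r)
  for r in blobs(s,*a,(330,352,145,172),60):print("tabs",*r)
# wood mask -> board corners
hsv=cv2.cvtColor(c["image"],cv2.COLOR_RGB2HSV);V=hsv[...,2]
m=((V>130)*255).astype(np.uint8);M=0*m;M[188:250,300:415]=m[188:250,300:415]
cn=max(cv2.findContours(cv2.morphologyEx(M,cv2.MORPH_CLOSE,np.ones((5,5))),0,2)[0],key=cv2.contourArea)
r=cv2.minAreaRect(cn);print(r)
P=np.array([ray(c,*p,20) for p in cv2.boxPoints(r)]);print(P.round(1),P.mean(0))
print(hsv[228:242,384:400,0]);print(V[228:242,384:400])
print("carriage",ray(c,391.7,238,42),"fence",ray(c,391.7,215,56))
print("cam",-c["view"][:3,:3].T@c["view"][:3,3])
z=c["z_map"]; print(z[226:244,386:400].round(0).astype(int))
E
```

```text
tab [391, 229, 6, 11, 63] [393.4  233.92] [ 435.  -284.2   79. ]
tabs [337, 152, 10, 13, 115] [341.77 157.82] [ 434.5 -289.9   60. ]
tab [391, 230, 6, 9, 51] [393.45 233.92] [ 435.  -284.4   79. ]
tabs [338, 153, 9, 11, 74] [341.85 157.28] [ 433.8 -294.1   60. ]
((357.5, 217.5), (51.0, 103.0), 90.0)
[[ 591.5   -7.7   20. ]
 [ 584.2 -353.6   20. ]
 [ 412.5 -343.1   20. ]
 [ 419.4   -5.5   20. ]] [ 501.89162493 -177.47781549   20.        ]
[[ 17  17  17  18  18  18  18  12   9  12  14  16  17  18  19  19]
 [ 18  17  17  17  17  18  16  11  11  13  14  15  15  17  18  19]
 [ 18  17  16  15  16  16  12  11  13  15  15  14  13  15  18  18]
 [ 17  17  16   8 120   4  10  12  14  15  15  15  12  12  18  18]
 [ 16  16  17   8  90   9  11  12  13  15  15  14  12  11  17  17]
 [ 18  16  17  20 120  11  11  12  13  15  15  15  12   8  17  17]
 [ 17  17  15  30 120   6  11  12  13  15  15  15  13   8  20  17]
 [ 19  15  12   0 120  10  11  12  13  15  15  15  13   8  20  21]
 [ 19  17  15  15 120  10  10  12  13  15  15  15  13   8  23  19]
 [ 16  16  15   0 130 165   8  12  13  14  14  14  11  
[... 1985 characters left out ...]
2 1439 1443 1438 1444 1481 1481 1491 1492]
 [1474 1480 1476 1482 1480 1455 1441 1442 1438 1449 1477 1473 1487 1485]
 [1469 1477 1480 1479 1482 1454 1445 1436 1437 1436 1480 1479 1486 1494]
 [1477 1474 1478 1473 1476 1454 1442 1440 1441 1439 1472 1483 1471 1491]
 [1477 1473 1477 1478 1471 1453 1443 1449 1441 1481 1479 1471 1478 1500]
 [1474 1474 1477 1477 1474 1465 1465 1470 1475 1478 1474 1474 1469 1492]
 [1476 1477 1476 1477 1480 1473 1485 1481 1478 1478 1473 1473 1492 1497]
 [1495 1497 1496 1496 1498 1496 1499 1498 1499 1496 1493 1494 1499 1490]
 [1500 1492 1493 1497 1491 1498 1497 1494 1499 1493 1489 1490 1494 1495]
 [1496 1497 1495 1496 1497 1496 1495 1496 1496 1497 1490 1501 1491 1497]]
```

Measurements agree so far:
- Board yaw is about −1.2°, with its centre at about (502, −177).
- The red stud is at (574, −218), which is board y −40, so the target is travel 0.08.
- The tab is at about (438, −284), so travel is about 0.012.

The push is about 68 mm to the left. I'll shut the fingers, align tool x with the rail, and move to the right side of the tab.

```bash
python3 -m creep '[[[-0.040,0.030,0],-7,255],[[-0.075,0.057,0],-14,255],[[-0.110,0.084,0],-20,255],[[-0.145,0.110,0],-20,255],[[-0.180,0.137,0],-20,255],[[-0.210,0.160,0],-20,255],[[-0.240,0.183,0],-20,255],[[-0.270,0.205,0],-20,255],[[-0.300,0.228,0],-20,255],[[-0.330,0.251,0],-20,255]]' 20
python3 - <<'E'
from station import read_state
from h import *
s=read_state();print(s["eef_pos"],s["width"],s["joints"])
from scipy.spatial.transform import Rotation as R
w=s["eef_rot"];Q=R.from_quat([*w[1:],w[0]]).as_matrix();print(Q.round(3))
print("to go tool",Q.T@(np.array([439,-325,231])-s["eef_pos"]))
c=dict(np.load("top0.npz"));print("ramekin",ray(c,429.5,212,41))
E
```

```text
time: 0.93
eef_pos: [313.0, 113.5, 231.3]
eef_rot: [0.0, 0.715, 0.699, 0.0]
ft_force: [1.6, 0.0, -0.4]
width: -0.3
[312.98730997 113.51721021 231.34118471] -0.2556989768526808 [-1.27902878e-02 -1.43994289e-02  1.80904757e+00  4.38686088e-05
  1.34670861e+00 -1.56132761e+00]
[[ 0.022  1.     0.   ]
 [ 1.    -0.022  0.   ]
 [ 0.     0.    -1.   ]]
to go tool [-4.35602588e+02  1.35745787e+02  3.53546031e-01]
ramekin [ 510.44646341 -412.47036744   41.        ]
```

```bash
python3 -m creep '[[[-0.035,0.011,0],0,255],[[-0.075,0.024,0],0,255],[[-0.115,0.036,0],0,255],[[-0.155,0.048,0],0,255],[[-0.195,0.061,0],0,255],[[-0.235,0.073,0],0,255],[[-0.275,0.086,0],0,255],[[-0.315,0.098,0],0,255],[[-0.355,0.111,0],0,255],[[-0.395,0.123,0],0,255]]'
python3 -m creep '[[[-0.025,0.008,0],0,255],[[-0.040,0.013,0],0,255],[[-0.040,0.013,0.040],0,255],[[-0.040,0.013,0.080],0,255],[[-0.040,0.013,0.110],0,255],[[-0.040,0.013,0.130],0,255],[[-0.040,0.013,0.130],0,255]]'
python3 - <<'E'
from station import read_state,optics
from h import *
s=read_state();print(s["eef_pos"],s["joints"])
for n,(x0,x1,y0,y1) in(("top",(300,460,180,260)),("side",(270,390,110,230))):
    c=optics.capture(n);im=c["image"][y0:y1,x0:x1,::-1]
    cv2.imwrite(f"pics/{n}1.png",cv2.resize(im,None,fx=5,fy=5,interpolation=cv2.INTER_CUBIC))
E
```

```text
time: 1.77
eef_pos: [426.8, -282.5, 231.0]
eef_rot: [-0.0, 0.715, 0.699, 0.0]
ft_force: [1.0, 0.6, -0.7]
width: -0.4
time: 2.35
eef_pos: [437.3, -319.1, 97.2]
eef_rot: [-0.004, 0.715, 0.699, 0.0]
ft_force: [-0.3, 0.9, -0.6]
width: -0.2
[ 437.2600832  -319.06696202   97.17352466] [-8.49182086e-01  5.04749291e-01  1.51687886e+00 -2.58787708e-05
  1.12857443e+00 -2.39700656e+00]
```

View pics/top1.png

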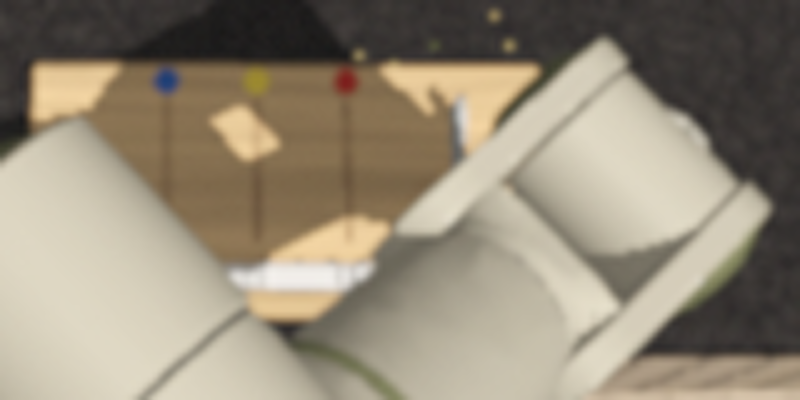

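View pics/side1.png

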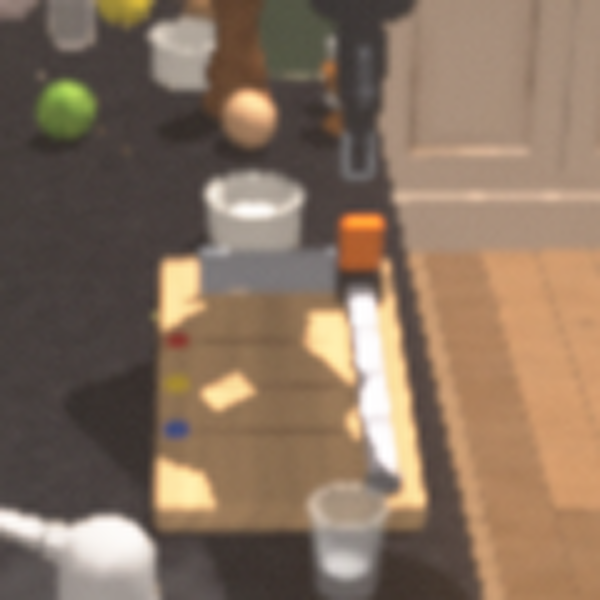

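```bash
python3 -m creep '[[[0,0,0],0,255],[[0,0,0],0,255]]'
```

```text
time: 2.62
eef_pos: [439.4, -321.3, 103.0]
eef_rot: [0.002, 0.715, 0.699, -0.0]
ft_force: [-0.3, 0.0, -0.5]
width: 0.0
```

In the side view the shut fingers at (358,160) hang behind the orange tab at (362,240), lined up across the rail. I'll descend beside the tab.

```bash
python3 -m creep '[[[0,0,0.02],0,255],[[0,0,0.035],0,255],[[0,0,0.045],0,255],[[0,0,0.047],0,255],[[0,0,0.047],0,255],[[0,0,0.047],0,255]]'
python3 -m creep '[[[0.005,0,0],0,255],[[0.008,0,0],0,255],[[0.010,0,0],0,255],[[0.010,0,0],0,255]]'
```

```text
time: 3.12
eef_pos: [439.2, -321.1, 55.2]
eef_rot: [0.001, 0.715, 0.699, -0.0]
ft_force: [0.6, 0.2, -0.1]
width: 0.2
time: 3.45
eef_pos: [439.2, -310.2, 54.7]
eef_rot: [0.0, 0.715, 0.699, 0.0]
ft_force: [0.3, 0.6, 0.3]
width: -0.1
```

```bash
python3 -m creep '[[[0.004,0,0],0,255],[[0.008,0,0],0,255],[[0.012,0,0],0,255],[[0.016,0,0],0,255],[[0.020,0,0],0,255],[[0.024,0,0],0,255],[[0.028,0,0],0,255],[[0.032,0,0],0,255],[[0.035,0,0],0,255],[[0.035,0,0],0,255]]'
python3 - <<'E'
from station import read_state,optics
from h import *
s=read_state();print(s["eef_pos"],s["ft_force"])
for n,(x0,x1,y0,y1) in(("top",(300,460,180,260)),("side",(270,390,110,230))):
    c=optics.capture(n);np.savez(n+"2.npz",**c);im=c["image"][y0:y1,x0:x1,::-1]
    cv2.imwrite(f"pics/{n}2.png",cv2.resize(im,None,fx=5,fy=5,interpolation=cv2.INTER_CUBIC))
E
```

```text
time: 4.28
eef_pos: [439.8, -274.9, 54.3]
eef_rot: [-0.0, 0.715, 0.699, 0.0]
ft_force: [0.2, -0.7, -0.3]
width: -0.2
[ 439.75642487 -274.89765999   54.25903447] [ 0.15284379 -0.65191909 -0.31369629]
```

View pics/side2.png

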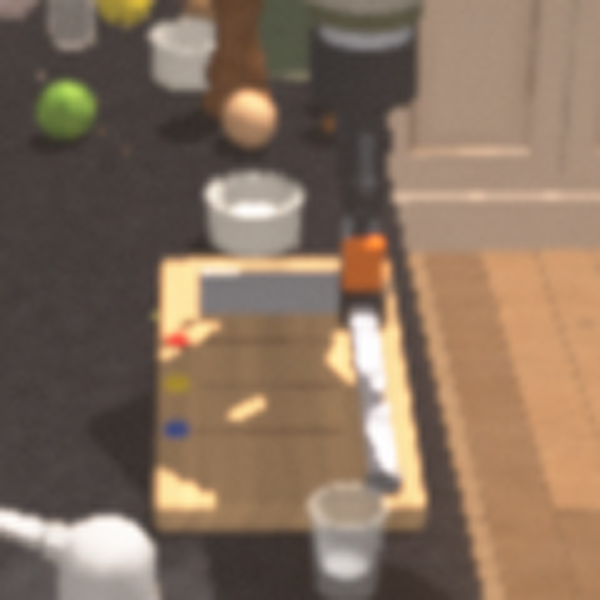

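View pics/top2.png

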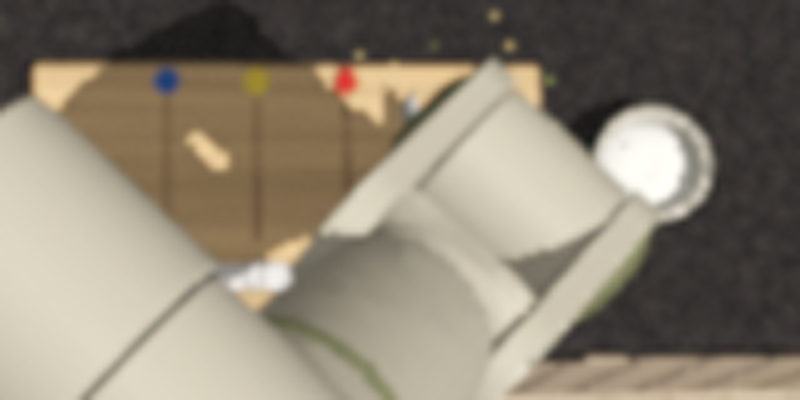

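The tab is being pushed: the fence foot moved from row 168 to row 173 in the side view, and the top view shows the tip near (382,201). Now I'll work out the remaining distance.

```bash
python3 - <<'E'
from h import *
for k in "0","2":
    c=dict(np.load(f"side{k}.npz"))
    print(k,"fence foot by side:")
    hsv=cv2.cvtColor(c["image"],cv2.COLOR_RGB2HSV)
    for u in(315,322,328):
        S=hsv[160:185,u,1].astype(int);print(u,S)
    m=dict(np.load(f"top{k}.npz"))
    print(m["z_map"][196:206,376:396].astype(int))
E
```

```text
0 fence foot by side:
315 [ 14  14  18  16  20  18  19  32  62 101 112  94  87  89  89  89  92 101
 106  94  91  89  89  90  89]
322 [ 14  16  18  16  18  18  23  41  70 101 115 101  96  95  94  94  97 104
 110 102  96  94  94  93  92]
328 [ 14  17  18  18  18  18  25  42  68 100 114  97  90  89  89  89  93  97
 101  94  91  92  92  93  91]
[[1533 1529 1528 1527 1528 1529 1529 1536 1530 1528 1521 1529 1526 1527
  1528 1526 1530 1527 1528 1523]
 [1522 1524 1528 1526 1529 1528 1527 1528 1523 1526 1525 1529 1529 1530
  1529 1527 1524 1519 1523 1526]
 [1531 1529 1527 1526 1525 1524 1525 1524 1527 1526 1525 1524 1534 1523
  1529 1529 1523 1526 1531 1521]
 [1528 1525 1526 1523 1530 1528 1526 1522 1518 1529 1529 1522 1529 1529
  1531 1489 1524 1526 1530 1525]
 [1538 1523 1523 1534 1523 1524 1526 1525 1525 1520 1529 1520 1527 1518
  1516 1487 1485 1526 1522 1525]
 [1530 1524 1528 1523 1525 1523 1519    0 1520 1520 1520 1526 1525 1521
  1501 1485 1486 1525 1518 1527]
 [1526 1524 1514 1526 1523 1531 1527 1523 1522 1523 1525 1526 1522 1526
  1505 1483 1485 1520 1521 1519]
 [1525 1519 1525 1524 
[... 987 characters left out ...]
2 1522 1519 1528 1203 1199 1195 1192
  1171 1177 1174 1180 1179 1180]
 [1529 1528 1523 1529 1527 1486 1487 1522 1526 1204 1196 1197 1193 1169
  1173 1172 1170 1176 1173 1178]
 [1526 1527 1520 1528 1517 1489 1484 1525 1206 1200 1187 1195 1167 1167
  1168 1170 1169 1176 1173 1175]
 [1522 1525 1532 1530 1504 1484 1486 1202 1200 1198 1190 1165 1169 1166
  1171 1167    0 1173 1173 1180]
 [1520 1516 1520 1523 1508 1490 1203 1200 1195 1191 1162 1160 1161 1164
  1167 1165 1167 1166 1177 1171]
 [1524 1521 1523 1527 1512 1206 1203 1198 1189 1160 1159 1161 1160 1162
  1163 1166 1168 1169 1173 1225]
 [1522 1528 1527 1525 1207 1204 1204 1194 1152 1153 1158 1157 1167 1161
  1163 1163 1163    0 1222 1179]]
```

About 36 mm to go, so the ridge crest should come at a TCP y of about −244 and the notch centre at about −239. I'll advance to −253, then go in small steps, watching the force.

```bash
python3 -m creep '[[[0.004,0,0],0,255],[[0.008,0,0],0,255],[[0.012,0,0],0,255],[[0.016,0,0],0,255],[[0.020,0,0],0,255],[[0.022,0,0],0,255],[[0.022,0,0],0,255]]'
for i in 1 2 3; do echo; done; python3 -m creep '[[[0.001,0,0],0,255],[[0.001,0,0],0,255]]'
python3 -m creep '[[[0.001,0,0],0,255],[[0.001,0,0],0,255]]'
python3 -m creep '[[[0.001,0,0],0,255],[[0.001,0,0],0,255]]'
```

```text
time: 4.97
eef_pos: [440.3, -253.1, 54.3]
eef_rot: [-0.0, 0.715, 0.699, 0.0]
ft_force: [0.0, -0.3, -0.5]
width: 0.0



time: 5.13
eef_pos: [440.4, -252.6, 54.3]
eef_rot: [-0.0, 0.715, 0.699, -0.0]
ft_force: [0.6, -0.2, 0.4]
width: -0.0
time: 5.3
eef_pos: [440.4, -251.7, 54.3]
eef_rot: [-0.0, 0.715, 0.699, 0.0]
ft_force: [-1.0, -1.0, 0.3]
width: 0.0
time: 5.47
eef_pos: [440.4, -250.6, 54.3]
eef_rot: [-0.0, 0.715, 0.699, 0.0]
ft_force: [-0.4, -0.6, 0.2]
width: -0.2
```

```bash
python3 -m creep '[[[0.001,0,0],0,255],[[0.001,0,0],0,255]]'
python3 -m creep '[[[0.001,0,0],0,255],[[0.001,0,0],0,255]]'
python3 -m creep '[[[0.001,0,0],0,255],[[0.001,0,0],0,255]]'
```

```text
time: 5.63
eef_pos: [440.5, -249.6, 54.3]
eef_rot: [-0.0, 0.715, 0.699, 0.0]
ft_force: [0.1, -0.0, -0.1]
width: 0.1
time: 5.8
eef_pos: [440.5, -248.6, 54.3]
eef_rot: [-0.0, 0.715, 0.699, 0.0]
ft_force: [0.2, 0.3, -0.0]
width: 0.2
time: 5.97
eef_pos: [440.5, -247.5, 54.3]
eef_rot: [-0.0, 0.715, 0.699, 0.0]
ft_force: [-0.5, 1.2, -0.3]
width: -0.2
```

```bash
python3 -m creep '[[[0.001,0,0],0,255],[[0.001,0,0],0,255]]'
```

```text
time: 6.13
eef_pos: [440.5, -246.5, 54.3]
eef_rot: [-0.0, 0.715, 0.699, 0.0]
ft_force: [0.0, 0.4, -1.0]
width: 0.1
```

```bash
python3 -m creep '[[[0.001,0,0],0,255],[[0.001,0,0],0,255]]'
```

```text
time: 6.3
eef_pos: [440.5, -245.6, 54.3]
eef_rot: [-0.0, 0.715, 0.699, 0.0]
ft_force: [0.2, 0.3, -0.2]
width: 0.1
```

No resistance so far, so I'll check with a picture before going on.

```bash
python3 - <<'E'
from station import read_state,optics
from h import *
s=read_state();print(s["eef_pos"],s["ft_force"])
for n,(x0,x1,y0,y1) in(("top",(330,410,185,245)),("side",(290,370,140,200))):
    c=optics.capture(n);np.savez(n+"3.npz",**c);im=c["image"][y0:y1,x0:x1,::-1]
    cv2.imwrite(f"pics/{n}3.png",cv2.resize(im,None,fx=10,fy=10,interpolation=cv2.INTER_CUBIC))
hsv=cv2.cvtColor(c["image"],cv2.COLOR_RGB2HSV)
for u in(315,322,328):print(u,hsv[160:185,u,1])
E
```

```text
[ 440.54180364 -245.56989997   54.33718004] [ 0.18181429  0.26694879 -0.15057379]
315 [ 52 101 103  87  83  84  80  71  54  24  10   8  10   8  10  14  43  86
 107 105 105 103 106 104 106]
322 [ 41  83 102  96  93  93  94  93  56  14   6   8   4   8  10  12  43  85
 106 104 104 104 106 105 103]
328 [ 66 105 102  89  87  85  87  95  63  12   8  10   8  10   8  12  43  87
 105 104 103 105 102 103 104]
```

View pics/side3.png

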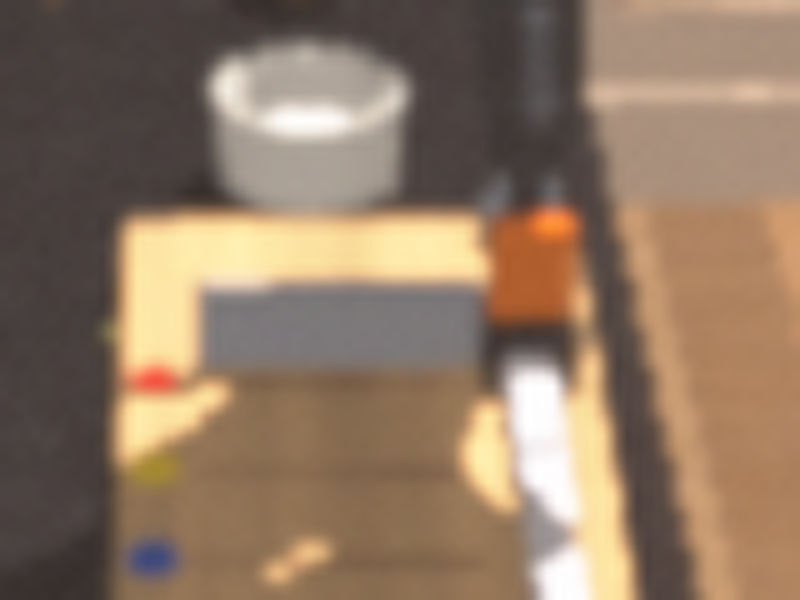

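View pics/top3.png

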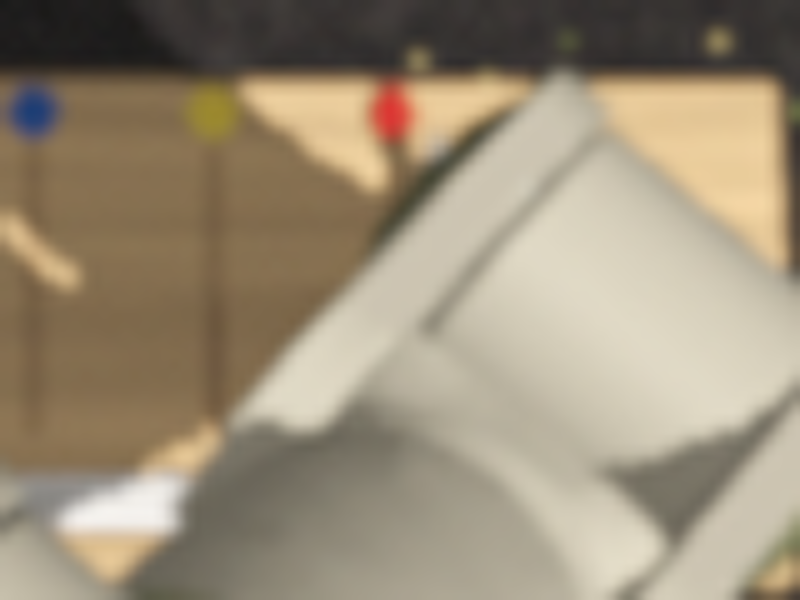

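The fence foot is at row 176.6, with the red line just ahead at about row 178. In the top view the tip at about (373,199) is still 5–9 mm short of the stud at (369,196). So it is right before the first ridge; I'll continue in single steps.

```bash
python3 -m creep '[[[0.001,0,0],0,255],[[0.001,0,0],0,255]]'
```

```text
time: 6.57
eef_pos: [440.6, -244.7, 54.3]
eef_rot: [0.0, 0.715, 0.699, -0.0]
ft_force: [1.0, -0.4, -0.1]
width: 0.0
```

```bash
python3 -m creep '[[[0.001,0,0],0,255],[[0.001,0,0],0,255]]'
```

```text
time: 6.73
eef_pos: [440.6, -244.0, 54.4]
eef_rot: [0.0, 0.715, 0.699, -0.0]
ft_force: [-0.9, -3.2, -0.3]
width: 0.3
```

```bash
python3 -m creep '[[[0.001,0,0],0,255],[[0.001,0,0],0,255]]'
```

```text
time: 6.9
eef_pos: [440.7, -243.4, 54.4]
eef_rot: [0.001, 0.715, 0.699, -0.0]
ft_force: [-1.1, -5.3, -2.3]
width: 0.0
```

The force is rising, so it is climbing the ridge.

```bash
python3 -m creep '[[[0.0005,0,0],0,255],[[0.0005,0,0],0,255]]'
```

```text
time: 7.07
eef_pos: [440.7, -243.1, 54.4]
eef_rot: [0.001, 0.715, 0.699, -0.001]
ft_force: [-1.6, -6.3, -1.9]
width: 0.1
```

```bash
python3 -m creep '[[[0.0005,0,0],0,255],[[0.0005,0,0],0,255]]'
```

```text
time: 7.23
eef_pos: [440.7, -242.5, 54.4]
eef_rot: [0.001, 0.715, 0.699, -0.0]
ft_force: [-1.1, -5.1, -0.5]
width: -0.2
```

```bash
python3 -m creep '[[[0.0005,0,0],0,255],[[0.0005,0,0],0,255]]'
```

```text
time: 7.4
eef_pos: [440.7, -241.7, 54.4]
eef_rot: [0.0, 0.715, 0.699, -0.0]
ft_force: [-0.8, -3.9, -0.8]
width: 0.0
```

```bash
python3 -m creep '[[[0.0005,0,0],0,255],[[0.0005,0,0],0,255]]'
```

```text
time: 7.57
eef_pos: [440.7, -240.8, 54.4]
eef_rot: [0.0, 0.715, 0.699, 0.0]
ft_force: [0.2, -2.8, -0.7]
width: -0.1
```

```bash
python3 -m creep '[[[0.0005,0,0],0,255],[[0.0005,0,0],0,255]]'
```

```text
time: 7.73
eef_pos: [440.7, -239.9, 54.4]
eef_rot: [-0.0, 0.715, 0.699, 0.0]
ft_force: [-0.2, -1.4, 0.1]
width: 0.0
```

```bash
python3 -m creep '[[[0.0005,0,0],0,255],[[0.0005,0,0],0,255]]'
```

```text
time: 7.9
eef_pos: [440.7, -239.3, 54.3]
eef_rot: [-0.0, 0.715, 0.699, 0.0]
ft_force: [0.6, -0.4, 0.4]
width: 0.0
```

```bash
python3 -m creep '[[[0.0005,0,0],0,255],[[0.0005,0,0],0,255]]'
```

```text
time: 8.07
eef_pos: [440.6, -238.8, 54.3]
eef_rot: [-0.0, 0.715, 0.699, 0.0]
ft_force: [1.3, 0.1, 0.4]
width: -0.1
```

```bash
python3 -m creep '[[[0.0005,0,0],0,255],[[0.0005,0,0],0,255]]'; python3 - <<'E'
from station import read_state,optics
from h import *
for n,(x0,x1,y0,y1) in(("top",(330,410,185,245)),("side",(290,370,140,200))):
    c=optics.capture(n);np.savez(n+"4.npz",**c);im=c["image"][y0:y1,x0:x1,::-1]
    cv2.imwrite(f"pics/{n}4.png",cv2.resize(im,None,fx=10,fy=10,interpolation=cv2.INTER_CUBIC))
hsv=cv2.cvtColor(c["image"],cv2.COLOR_RGB2HSV)
for u in(315,322,328):print(u,hsv[160:185,u,1])
E
```

```text
time: 8.23
eef_pos: [440.6, -238.4, 54.3]
eef_rot: [-0.0, 0.715, 0.699, 0.0]
ft_force: [-0.8, -0.1, -0.2]
width: -0.1
315 [ 51 103 102  87  83  83  82  81  71  55  23  10   8  10  12  10  12  41
  87 105 106 104 106 107 105]
322 [ 42  82 102  97  93  92  95  96  95  54  14   8  10  12  12  10  12  36
  87 108 106 104 105 106 106]
328 [ 70 105 103  88  87  86  86  87  95  63  14   8  10  10  10  10  14  43
  90 106 105 103 106 102 107]
```

View pics/side4.png

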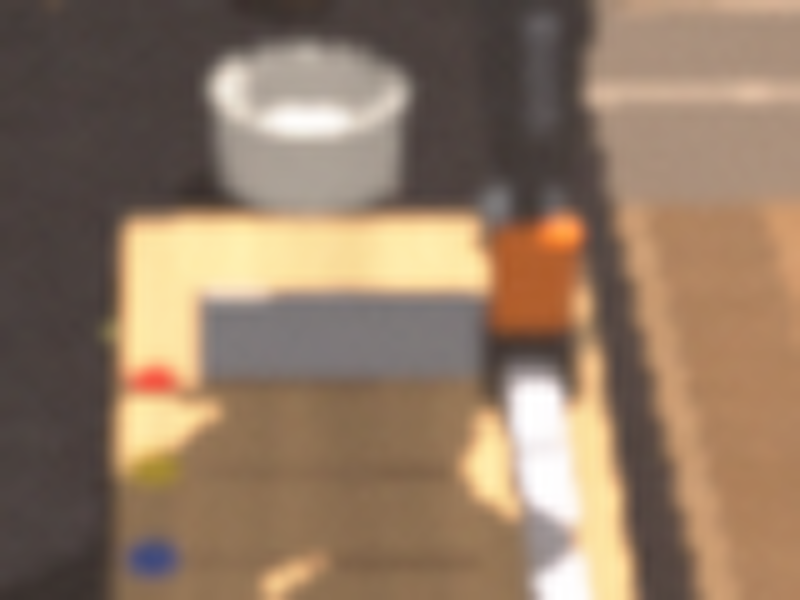

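View pics/top4.png

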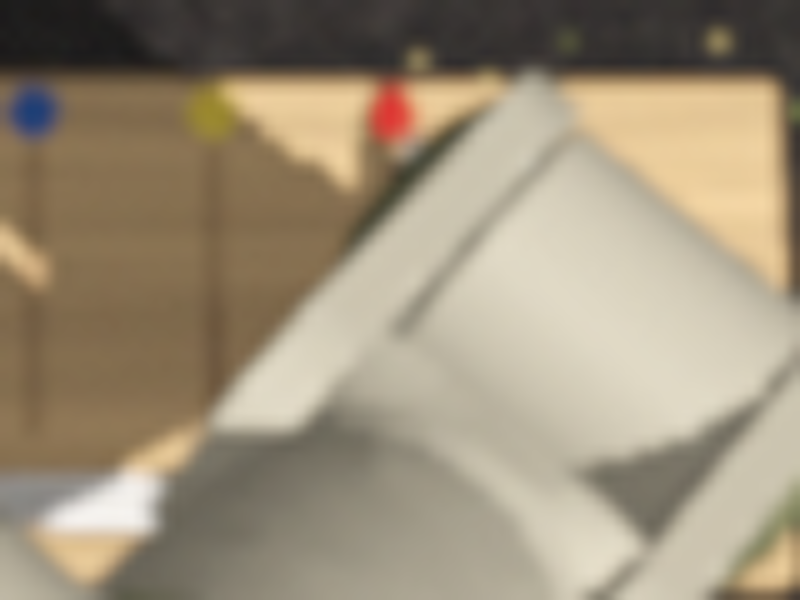

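The foot edge is at row 177.6 and the line at 178.0, with the edge expected at about 178.4 when seated. The foot moved only as far as the finger did. So it appears to be on the crest, about 5 mm short, not snapped in. I'll continue in small steps.

```bash
cat > look.py <<'E'
from station import read_state,optics
from h import *
c=optics.capture("side");im=c["image"]
hsv=cv2.cvtColor(im,cv2.COLOR_RGB2HSV)
for u in(315,322,328):
    S=hsv[160:190,u,1].astype(float)
    k=[i for i in range(12,29) if S[i]<55<=S[i+1]]
    print(u,[round(160+i+(55-S[i])/(S[i+1]-S[i]),2) for i in k])
t=optics.capture("top");z=t["z_map"][197:203,362:380];print(z.astype(int))
E
python3 -m creep '[[[0.0005,0,0],0,255],[[0.0005,0,0],0,255]]'; python3 -m creep '[[[0.0005,0,0],0,255],[[0.0005,0,0],0,255]]'; python3 look.py
```

```text
time: 8.5
eef_pos: [440.7, -238.1, 54.3]
eef_rot: [-0.0, 0.715, 0.699, 0.0]
ft_force: [-0.4, 0.3, -0.3]
width: -0.1
time: 8.67
eef_pos: [440.7, -237.6, 54.3]
eef_rot: [-0.0, 0.715, 0.699, -0.0]
ft_force: [0.3, 0.0, 0.5]
width: 0.3
315 [np.float64(177.38)]
322 [np.float64(177.55)]
328 [np.float64(177.65)]
[[1525 1528 1530 1529 1528 1524 1532 1521 1518 1522 1526 1525 1206 1204
  1201 1188 1181 1185]
 [1529 1524 1529 1531 1526 1531 1525 1524 1527 1524 1210 1205 1202 1197
  1186 1183 1182 1178]
 [1525 1536 1524 1527 1523 1529 1521 1490 1528 1204 1202 1197 1197 1191
  1176 1177 1178 1182]
 [1527 1522 1530 1524 1526 1523 1525 1487 1486 1204 1196 1193 1193 1168
  1176 1172 1178 1179]
 [1518 1526 1520 1531 1522 1524 1508 1484 1202 1196 1194 1187 1166 1172
  1172 1172 1174 1174]
 [1529 1526 1520 1524 1524 1525 1504 1198 1199 1194 1185 1165 1170 1166
  1166 1173 1176 1172]]
```

```bash
python3 - <<'E'
from h import *
for k in "34":
    t=dict(np.load(f"top{k}.npz"));print(t["z_map"][198:203,364:380].astype(int))
    c=dict(np.load(f"side{k}.npz"));hsv=cv2.cvtColor(c["image"],cv2.COLOR_RGB2HSV)
    for u in(315,322,328):
        S=hsv[160:190,u,1].astype(float)
        print(u,[round(160+i+(55-S[i])/(S[i+1]-S[i]),2) for i in range(12,29) if S[i]<55<=S[i+1]])
c=dict(np.load("side4.npz"));t=dict(np.load("top4.npz"))
for Y in(-212,-217,-222):
    # tip-plane: front face of fence foot, +3mm in y, at u 322; fence top centre
    print(Y,"side foot front",pix(c,np.array([500,Y+3+1.0*0,20.])),"top fence centre",pix(t,np.array([560,Y,56.])))
print("side line red at z20:",[ray(c,322,r,20) for r in(177.55,178.0)])
E
```

```text
[[1525 1530 1523 1518 1527 1519 1520 1531 1528 1527 1527 1212 1203 1198
  1199 1190]
 [1530 1524 1525 1525 1528 1526 1526 1527 1528 1482 1210 1205 1200 1199
  1183 1177]
 [1522 1526 1523 1521 1524 1529 1529 1524 1491 1495 1205 1197 1192 1187
  1174 1172]
 [1521 1523 1520 1522 1522 1523 1525 1525 1489 1201 1194 1194 1189    0
  1170 1173]
 [1524 1525 1529 1528 1528    0 1523 1517 1202 1200 1195 1186 1164 1163
  1166 1171]]
315 [np.float64(176.28)]
322 [np.float64(176.29)]
328 [np.float64(176.27)]
[[1522 1526 1522 1524 1522 1523 1527 1527 1531 1203 1203 1198 1195 1179
  1179 1182]
 [1525 1526 1526 1532 1530 1519 1496 1528 1202 1198 1198 1188 1176 1177
  1176 1180]
 [1526 1525 1525 1525 1519 1522 1487 1205 1200 1188 1193 1174 1174 1176
  1178 1177]
 [1526 1527 1526 1528 1523 1526 1206 1198 1196 1193 1169 1170 1172 1173
  1172 1176]
 [1524 1523 1528 1527 1526 1205 1195 1191 1193 1165 1168 1171 1167 1172
  1175 1173]]
315 [np.float64(177.3)]
322 [np.float64(177.37)]
328 [np.float64(177.26)]
-212 side foot front [324.81169592 178.7587417 ] top fence centre [368.18312908 197.49736167]
-217 side foot front [324.7329758  178.06116296] top fence centre [369.71167833 197.46619353]
-222 side foot front [324.65467053 177.36726048] top fence centre [371.24022556 197.43502543]
side line red at z20: [array([ 509.42391736, -218.04380384,   20.        ]), array([ 509.58638245, -214.80909617,   20.        ])]
```

```bash
python3 -m creep '[[[0.0005,0,0],0,255],[[0.0005,0,0],0,255]]'; python3 -m creep '[[[0.0005,0,0],0,255],[[0.0005,0,0],0,255]]'; python3 look.py
```

```text
time: 8.93
eef_pos: [440.7, -237.1, 54.3]
eef_rot: [-0.0, 0.715, 0.699, 0.0]
ft_force: [0.3, 0.4, -0.2]
width: 0.2
time: 9.1
eef_pos: [440.8, -236.6, 54.3]
eef_rot: [-0.0, 0.715, 0.699, 0.0]
ft_force: [0.4, 0.0, -0.7]
width: -0.1
315 [np.float64(177.42)]
322 [np.float64(177.47)]
328 [np.float64(177.65)]
[[1523 1527 1525 1523 1521 1525 1522 1527 1525 1527 1523 1216 1205 1197
  1192 1180 1186 1183]
 [1523 1527 1529 1527 1528 1520 1526 1525 1519 1526    0 1202 1200 1198
  1183 1177 1182 1185]
 [1526 1526 1526 1529 1532 1529 1528 1490 1528 1205 1198 1197 1197 1177
  1180 1179 1182 1178]
 [1531 1526 1521 1525 1525 1526 1528 1488 1206 1201 1194 1194 1169 1174
  1180 1178 1183 1179]
 [1523 1529 1532 1522 1525 1518 1509 1208 1198 1196 1190 1167 1169 1170
  1167 1173 1175 1176]
 [1524 1522 1519 1520 1520 1525 1205 1198 1196 1192 1163 1168 1170 1172
  1168 1173 1170 1176]]
```

The foot has stayed at 177.5 while the finger advanced 1 mm with no force, so the stop has snapped ahead and is off the finger. I'll retreat along the rail, lift, and look with a clear view.

```bash
python3 -m creep '[[[-0.004,0,0],0,255],[[-0.012,0,0],0,255],[[-0.025,0,0],0,255],[[-0.030,0,-0.020],0,255],[[-0.030,0,-0.055],0,255],[[-0.030,0,-0.090],0,255],[[-0.060,0,-0.120],0,255],[[-0.100,0,-0.130],0,255],[[-0.140,0,-0.130],0,255],[[-0.180,0,-0.130],0,255]]'
python3 - <<'E'
from station import read_state,optics
from h import *
for n,(x0,x1,y0,y1) in(("top",(330,410,185,245)),("side",(290,370,140,200))):
    c=optics.capture(n);np.savez(n+"5.npz",**c);im=c["image"][y0:y1,x0:x1,::-1]
    cv2.imwrite(f"pics/{n}5.png",cv2.resize(im,None,fx=10,fy=10,interpolation=cv2.INTER_CUBIC))
E
```

```text
time: 10.03
eef_pos: [436.1, -419.8, 185.8]
eef_rot: [0.001, 0.715, 0.699, -0.0]
ft_force: [1.1, 0.1, -0.5]
width: -0.3
```

View pics/top5.png

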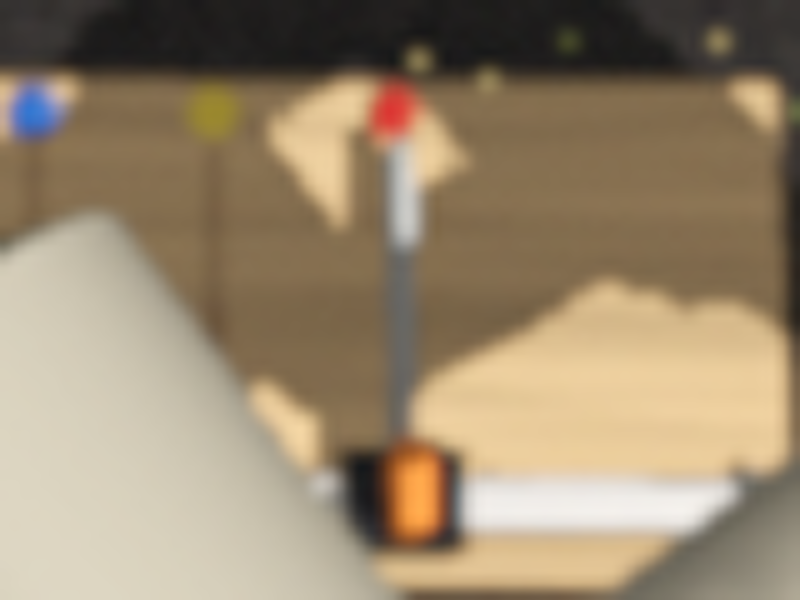

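View pics/side5.png

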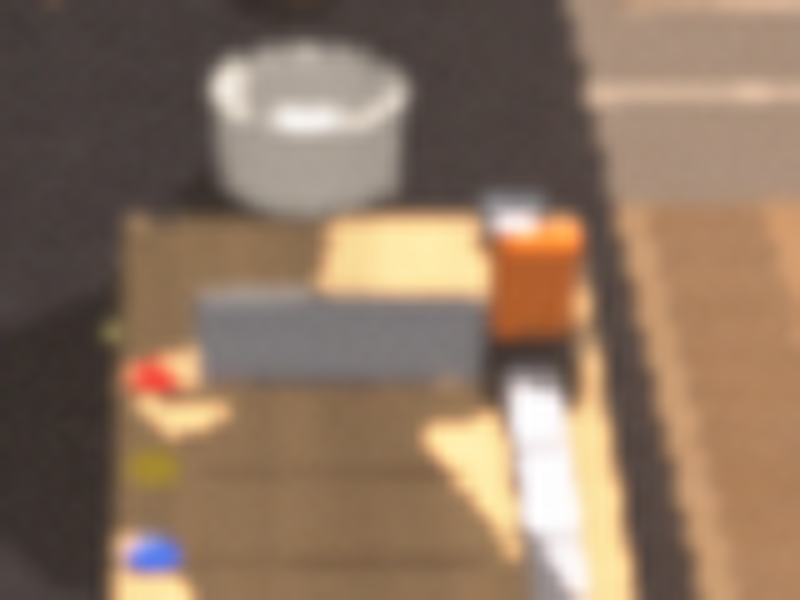

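```bash
python3 - <<'E'
from h import *
t=dict(np.load("top5.npz"));im=t["image"]
print("stud",blobs(t,*col["red"],(360,380,185,205),24))
hsv=cv2.cvtColor(im,cv2.COLOR_RGB2HSV)
for r in range(200,226,3): print(r,hsv[r,364:378,1],t["z_map"][r,366:374].astype(int))
for r,cc in((200,0),(206,0),(215,0),(221,0)):
    w=np.clip(60-hsv[r,364:378,1].astype(float),0,None) if r<209 else np.clip(90-hsv[r,364:378,1].astype(float),0,None)
    u=(w*np.arange(364,378)).sum()/w.sum();print(r,u.round(2),ray(t,u,r,56).round(1))
z=t["z_map"][225:245,380:0:-1] 
zz=t["z_map"][228:242,360:380];m=(zz>1425)&(zz<1455);ys,xs=np.nonzero(m);print("tab top",xs.mean()+360,ys.mean()+228,ray(t,xs.mean()+360,ys.mean()+228,79))
E
```

```text
stud [([367, 193, 4, 5, 16], array([368.81, 195.31]), array([ 574.7, -217.8,   24. ]))]
200 [ 95 104 105 102  68  23  28  59  81  85  90  95 101 101] [1529 1525 1523 1489 1485 1526 1524 1529]
203 [ 94 102 105  98  47   6  11  35  76 102 104 103 102 101] [1522 1521 1504 1490 1484 1515 1525 1519]
206 [ 99 106 105  98  49   8   5  15  58 104 105 104 105 103] [1521 1526 1510 1484 1484 1523 1522 1521]
209 [104 104 105  99  61  12   7  33  83 104 104 103 100 100] [1515 1517 1499 1481 1482 1512 1515 1515]
212 [104 102 102 100  70  24  19  64  97 104 102 100 102 102] [1515 1514 1507 1482 1477 1521 1518 1515]
215 [105 102 102  96  62  20  15  52  95 105 102 103 103 103] [1518 1519 1512 1477 1478 1516 1512 1518]
218 [104 102 102  98  74  31  17  51  92 105 105 102 103 101] [1515 1519 1506 1474 1471 1511 1512 1511]
221 [103 102 103  99  78  33  17  51  92 102 103  99  95  91] [1509 1513 1508 1480 1473 1507 1509 1511]
224 [101 102 104 100  76  34  31  78  90  88  88  88  87  87] [1507 1515 1505 1468 1470 1508 1505 1504]
200 369.49 [ 551.5 -215.9   56. ]
206 369.85 [ 531.5 -216.2   56. ]
215 369.58 [ 501.7 -214.1   56. ]
221 369.77 [ 482.  -213.8   56. ]
tab top 370.53846153846155 233.3846153846154 [ 438.23819995 -212.07056399   79.        ]
```

```bash
python3 - <<'E'
from h import *
c=dict(np.load("side5.npz"));im=c["image"].astype(int)
print("stud",blobs(c,*col["red"],(300,312,170,185),24))
for k,rc in (("5",(312,322,332)),("0",(315,322))):
    q=dict(np.load(f"side{k}.npz"));g=q["image"].sum(2)//3;h=cv2.cvtColor(q["image"],cv2.COLOR_RGB2HSV)[...,1]
    for u in rc: print(k,u,"grey",g[162:192,u].tolist())
    z=q["z_map"];print(z[164:182,322].astype(int).tolist())
for y in(-223,-218,-213):
    print(y,[pix(c,np.array([510,y+d,z_]))[1].round(2) for d,z_ in((-3,56),(3,56),(3,20))],"line",pix(c,np.array([510,-216.5,20.]))[1].round(2))
E
```

```text
stud [([303, 176, 4, 3, 9], array([304.67, 177.22]), array([ 570.5, -215.6,   24. ]))]
5 312 grey [100, 113, 115, 116, 115, 119, 131, 144, 136, 124, 119, 122, 124, 123, 121, 118, 115, 124, 154, 167, 134, 115, 113, 113, 110, 107, 112, 114, 114, 114]
5 322 grey [131, 143, 145, 157, 165, 176, 177, 144, 123, 122, 121, 121, 122, 123, 119, 111, 102, 105, 106, 108, 109, 109, 109, 110, 108, 105, 110, 111, 112, 112]
5 332 grey [201, 219, 222, 221, 221, 218, 208, 171, 132, 121, 122, 123, 123, 122, 122, 115, 110, 110, 113, 118, 140, 164, 157, 128, 107, 100, 108, 111, 112, 112]
[1706, 1707, 1697, 1687, 1686, 1678, 1604, 1596, 1600, 1599, 1602, 1603, 1608, 1611, 1626, 1609, 1610, 1602]
0 315 grey [123, 124, 123, 125, 125, 127, 128, 133, 176, 210, 217, 215, 215, 214, 213, 203, 197, 210, 213, 214, 214, 214, 214, 214, 210, 207, 213, 215, 216, 217]
0 322 grey [123, 123, 124, 125, 125, 130, 131, 128, 165, 202, 209, 209, 209, 210, 207, 197, 189, 202, 209, 210, 210, 211, 213, 213, 208, 206, 212, 214, 214, 215]
[0, 1670, 1675, 1671, 1675, 1678, 1674, 1663, 1657, 1649, 1652, 1644, 1635, 1628, 1616, 1611, 1609, 1599]
-223 [np.float64(167.46), np.float64(168.27), np.float64(177.28)] line 177.77
-218 [np.float64(168.13), np.float64(168.95), np.float64(177.98)] line 177.77
-213 [np.float64(168.81), np.float64(169.63), np.float64(178.67)] line 177.77
```

The checks agree that it is seated. The fence's upper edge in the side view puts it about 1 mm from the red line, and the top view puts it within about 2 mm, where a crest would be 5 mm off. The ramekin hasn't moved and the arm is clear, so I'm handing in.

```bash
python3 -m creep '[[[0,0,0],0,255],[[0,0,0],0,255],[[0,0,0],0,255]]'; python3 -c "
from station import job,read_state
print(read_state()['ft_force']);print(job.sign_off())"
```

```text
time: 10.38
eef_pos: [436.7, -416.1, 184.4]
eef_rot: [-0.0, 0.715, 0.699, 0.0]
ft_force: [0.3, 0.8, -0.2]
width: -0.1
[ 0.33079533  0.78216559 -0.19654076]
the job is handed in; nothing more can be done
None
```

The length stop appears to be resting in the red stud's notch (travel 0.08). I pushed it left along the rail with the shut fingertips against the right side of its orange tab, without pinching. I handed the job in at about 10.4 s, with the arm lifted clear.

- **Force:** the push rose to about 6.3 N over one ridge and then dropped to nothing. Moving the finger about 2 mm further met no resistance, and the stop barely moved.
- **Position:** after I backed away, the fence lined up with the red stud within about 2 mm in the top view. Its upper edge in the side view was within about 1 mm of the red line. A crest would have shown as 5 mm off.
- **Disagreement:** the fence's lower edge in the side view read 3–6 mm short. I put that down to a small gap under the fence, but I didn't confirm it.
- **Surroundings:** the ramekin stayed where it was in the pictures. I didn't re-measure the other objects, but the arm's route kept well away from them.

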